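Take the deep flow cup off its hook and hold it over the beaker

TASK

Two steel flow cups hang by their bails on the double-hook stand: lift the deep, narrow one up and off its hook by its black grip, keep it upright, and bring it over the straight-sided white beaker without shoving the beaker, taking the other cup off its hook or knocking over the jar or the mortar. Finish while still holding it in the air there, level and still, its nozzle over the middle of the beaker and about 3 cm above the rim, touching nothing but the gripper.

Things in the scene. Friction and masses are not known exactly. Their poses are not given: they have to be found in the camera images.
- stand: Fixed double-hook stand: base plate 140 (x) x 200 (y) x 12 mm, rod 14 mm thick, 215 mm high, crossbar 190 mm long along y at 196 mm height. Origin under the rod, on the bench. Two round hooks, 8 mm thick, point along the stand's own -x at y = +75 and -75 mm: level, upper side at z = 200 mm, out to x = -105 mm, then an upturned tip reaching x = -118 mm and z = 214 mm.
- hook_left (a point): Seat on the hook at the stand's +y side: point on its upper side where the bail rests (stand frame -85, +75, 200 mm). Either cup may hang here. To come off, a cup must rise over 14 mm (20 to 50 mm is good; above 80 mm its bowl meets the hook from below), then move about 70 mm along the stand's -x. Axes as the stand.
- hook_right (a point): The same on the hook at the stand's -y side (stand frame -85, -75, 200 mm).
- deep_cup: The cup to take: deep, narrow steel flow cup, 40 mm in diameter, 60 mm deep, 0.13 to 0.25 kg, on one of the hooks. A 5 mm wire bail in its y-z plane rises from the rim to a crown. Origin at the underside of the crown, where the hook bears; z up along the cup's axis. Rim at z = -85 mm, bottom -145, nozzle end -151. As it hangs its x and y are the stand's, but for a slight swing.
- deep_cup_grip (a point): Middle of the deep cup's grip, 30 mm above the body's origin; axes as the cup. The grip is a black upright block over the crown, rigid with the cup: 24 mm (x) x 16 mm (y), from 26 mm below to 21 mm above this point. Take it from above, TCP at this point, fingers closing along the cup's y.
- deep_cup_nozzle (a point): Lower end of the deep cup's nozzle (a 10 mm stub under the cup), on its axis, 151 mm below the body's origin.
- shallow_cup: The other cup, to be left hanging: same steel, same bail height and same black grip, but shallow and wide, 66 mm in diameter and 26 mm deep. Origin at the underside of the bail's crown.
- beaker: Straight-sided open white plastic beaker, 80 mm in outer diameter at the rim, 75 mm high, wall 3 mm, with a small pouring lip; loose, stands upright on the bench. Origin at the centre of its underside.
- beaker_rim (a point): Centre of the beaker's mouth, at rim height, 75 mm above its origin.
- mortar: White ceramic mortar (low flared bowl), 100 mm across the rim, 45 mm high, loose on the bench; a bystander. Origin at the centre of its underside.
- amber_jar: Closed amber glass jar with a black cap, 60 mm in diameter, 85 mm high, loose on the bench; a bystander. Origin at the centre of its underside.
Things that resemble listed ones, but are neither listed nor needed, are in the scene too. What is shaped like the deep_cup but orange is not meant.

How it is judged:
By the outcome, as a careful person would: the job done as asked, in the order asked, and still so for the second after the job is handed in, while the arm keeps its last pose, push and grip.
It also fails if it takes over 48 s, if anything falls off the work surface, if the arm or the gripper's body presses on something with over 40 N, if the wrist force passes 120 N, or if a joint passes its speed limit or range.

ROBOT

A 6-joint arm with a two-finger parallel gripper is mounted at the origin on the work surface. World frame = base frame: x ahead of the robot, y to its left, z up, the work surface at z = 0. Lengths are in m, angles in degrees, forces in N, time in s.
With the tool pointing down it reaches from about 0.35 to 0.775 m from the base axis. Payload 5.5 kg.
Tool frame: the origin (TCP) lies between the finger pads, 19 mm behind the fingertips; this is the grasp point; z points along the fingers, y is the line along which they close (so a half turn about z gives the same grasp; the last joint's range is limited). The gripper opens to 85 mm and grips with 20 to 120 N. Pads are 22 mm wide; open, the fingers measure 114 mm over their backs; the gripper's body (76 mm by 85 mm) begins 54 mm behind the grasp point. The pads swing forward as they close: fully open they stand 13 mm farther back than shut.
Start: joints at [-81.108, 17.945, 2.641, 74.691, 0, 82.002], TCP at [0.167, -0.55, 0.25] pointing down, gripper open.
Joint ranges: [-158.12, 158.12], [-49.38, 96.58], [-58.88, 72.47], [-126.05, 133.96], [-84.25, 85.87], [-180, 180]. Speed limits (degrees/s): [147.25, 147.25, 180, 180, 180, 180].

INTERFACE

Orientations are given as a 3x3 rotation matrix whose columns are the frame's x, y, z axes.
In Python, from plant import manip gives the robot as it stands. The module is installed in compiled form; this text tells all that it offers.
- The arm moves only by the tool servo_tool, never from a script. Its argument "series" is text: rows parted by semicolons, each of 6 numbers parted by spaces: the shift along the tool's x, y, z each as a share of 0.3 m, from -1 to 1, then the turn, a rotation vector about the tool's x, y, z each as a share of pi/2 rad, from -1 to 1. A call has 1 to 12 rows; each row is the pose to reach, as a shift and turn from the pose commanded when the call began, along the tool's axes at that moment; what a row does not reach only later rows make up. A row lasts 1/8 s, in which the tool goes at most 62.5 mm and 10.7 degrees, less where a joint would pass 70% of its speed; a pose out of reach is approached as far as the arm can. A call with a number of a shift or a turn outside -1 to 1 is refused whole. A call with a gripper value outside its range is refused whole. "fingers" is the opening, from -1 (shut) to 1 (fully open), set as the call begins (left out, the last holds). The fingers move at their own pace and stop on an object; the grip force is fixed at half the most. Time passes only in rows, so rows that repeat a pose let the fingers close. It gives the time, the measured TCP pose, the force, the opening and the grip force at its end, in the units of the state.
- manip.read_state(): the state, without advancing time (a new reading comes with each control period).
- manip.get_image(name): name is "scene" or "top"; returns a dict with "color" (400x640x3 uint8, red, green, blue), "range_z" (400x640 float32, m along the optical axis (not along the pixel's ray), 0 where there is no reading), "vfov" (degrees; the focal length in pixels is half the picture's height over the tangent of half this angle, whatever the lens; pixels are square), "cx", "cy" (the principal point, pixels), "cam_to_world" (4x4, takes a point from camera to world coordinates). Camera axes: x right, y up, looking along -z (the intrinsics and any distortion apply to the point x, -y, -z); pixel columns grow to the right and rows downward; lengths in m; the calibration is good to about 2 mm. A picture is of the moment at which its call begins.
- manip.hand_in(): hands the job in; it is judged then, once.
Trained networks look in a picture, given as the dict that the camera call returned (one of the last four; its "shot" number tells which), for a name from the list of things; names that differ only in an ending like _2 or _b are one class to them, and where a whole thing is asked for, a point or a joint stands for the part that bears it (a point fixed in the world has none). Each returns a list of dicts, best first, with "confidence" (0 to 1); they miss things now and then, are a little off and sometimes report something else, mostly with a low value. They report only what shows in the picture. A call takes as long as a camera call. They do not tell look-alikes from the thing itself.
- manip.search_frame(name, picture): "position" ([x, y, z] in m, in the coordinates of the camera as it stood for that picture, good to about 4 mm: the middle of the surface that is visible of it).
- manip.cut_out(name, picture): "mask" (400x640 bool, what is visible of it).
- manip.landmark_of(name, picture): "position" ([x, y, z] in m, in the coordinates of the camera as it stood for that picture, good to about 4 mm: a listed point, or the origin of a listed thing).
The state is a dict: "time_s": time; "joint_pos": joint angles; "qd": joint speeds; "joint_efforts": joint torques, N m; "eef_pos": TCP position; "orientation": TCP orientation; "contact_force": force on the tool from outside, world axes, zero at the start; "torque": the same for the moment, N m; "gripper_width": finger opening in m; "finger_force": force on a finger pad.
Only numpy, scipy, OpenCV 4.12 (cv2) and the standard library are available. Lean on these libraries where they do the work, as an engineer would, in place of code of your own. Each camera call takes 0.05 s, during which the arm holds its last target. There are 200 camera calls.

## Working session

There is one attempt and no reset: what is moved stays moved. The work goes in short steps, Python scripts to look and compute and a tool call to move; the robot and the scene stay as the last step left them, time stands still between calls to the robot, and variables do not carry over. Pictures are saved under pics/ and viewed, at most 10 in all, crops included, and the job is handed in when it is done.

Besides the shell and the picture viewer there is one more tool, called after ">>>" as name(argument=value, ...) on one line, values as JSON. servo_tool: Moves the arm, as the interface text tells. Shift numbers are shares of 0.3 m and turn numbers shares of pi/2 rad, none past 1 either way. Its arguments: {"type":"object","properties":{"series":{"type":"string"},"fingers":{"type":"number"}},"required":["series"]}

```bash
mkdir -p pics
cat > h.py <<'E'
import numpy as np, cv2
from plant import manip
def w(im,p): return (im["cam_to_world"]@np.r_[p,1])[:3]
def cloud(im):
    h,wd=im["range_z"].shape; f=h/2/np.tan(np.radians(im["vfov"]/2)); z=im["range_z"]
    u,v=np.meshgrid(np.arange(wd),np.arange(h))
    P=np.stack([(u-im["cx"])/f*z,-(v-im["cy"])/f*z,-z],-1)
    return P@im["cam_to_world"][:3,:3].T+im["cam_to_world"][:3,3]
def pix(im,p):
    c=np.linalg.inv(im["cam_to_world"])@np.r_[p,1]; f=200/np.tan(np.radians(im["vfov"]/2))
    return (im["cx"]+f*c[0]/-c[2], im["cy"]-f*c[1]/-c[2])
E
python3 - <<'E'
from h import *
np.set_printoptions(precision=4,suppress=True)
s=manip.read_state();print(s["time_s"],s["eef_pos"],s["orientation"])
for n in("scene","top"):
    im=manip.get_image(n);cv2.imwrite(f"pics/{n}0.png",im["color"][...,::-1])
    print(n,[k for k in im],im["vfov"],im["cx"],im["cy"],im["cam_to_world"][:3,3])
    for t in("stand","hook_left","hook_right","deep_cup","deep_cup_grip","deep_cup_nozzle","shallow_cup","beaker_rim","mortar","amber_jar"):
        for r in manip.landmark_of(t,im)[:3]:
            p=w(im,r["position"]);print(t,round(r["confidence"],2),p,np.round(pix(im,p)))
E
```

```text
0.0 [ 0.167  -0.5497  0.2491] [[ 0.9569  0.2905 -0.0003]
 [ 0.2905 -0.9569  0.0018]
 [ 0.0003 -0.0018 -1.    ]]
scene ['color', 'range_z', 'vfov', 'cx', 'cy', 'cam_to_world', 'shot'] 45.439696986508366 317.22928406482123 202.31065314566698 [1.2761 0.196  1.0796]
stand 0.89 [0.6415 0.1857 0.0038] [369. 283.]
hook_left 0.95 [0.5497 0.2531 0.1993] [411. 213.]
hook_right 0.71 [0.568  0.1029 0.2031] [347. 207.]
deep_cup 0.87 [0.569  0.3595 0.1539] [452. 239.]
deep_cup 0.81 [0.5527 0.2517 0.2026] [410. 213.]
deep_cup_grip 0.81 [0.5525 0.2522 0.2332] [413. 205.]
deep_cup_grip 0.63 [0.5686 0.3595 0.186 ] [455. 231.]
deep_cup_nozzle 0.97 [0.5589 0.254  0.0527] [402. 251.]
deep_cup_nozzle 0.7 [0.572  0.3587 0.0035] [439. 274.]
deep_cup_nozzle 0.68 [0.5482 0.2521 0.2017] [411. 212.]
shallow_cup 0.68 [0.5721 0.1035 0.2009] [346. 209.]
beaker_rim 0.79 [ 0.54   -0.2509  0.0787] [218. 205.]
beaker_rim 0.71 [0.5507 0.2523 0.2335] [413. 204.]
amber_jar 0.76 [ 0.6225 -0.0811  0.0014] [271. 258.]
top ['color', 'range_z', 'vfov', 'cx', 'cy', 'cam_to_world', 'shot'] 47.8008885609343 329.30091132160214 198.120284566915 [0.4107 0.0386 1.3407]
stand 0.87 [0.6432 0.1884 0.0008] [276. 178.]
hook_left 0.76 [0.5569 0.2502 0.199 ] [243. 198.]
hook_right 0.89 [0.5678 0.1044 0.1975] [300. 194.]
deep_cup 0.75 [0.5533 0.2559 0.2049] [240. 199.]
deep_cup 0.73 [0.5732 0.3579 0.1522] [206. 194.]
deep_cup_grip 0.8 [0.5587 0.2489 0.2344] [241. 195.]
deep_cup_grip 0.53 [0.5736 0.3645 0.1835] [200. 193.]
deep_cup_nozzle 0.73 [ 0.5772  0.3589 -0.0001] [219. 200.]
deep_cup_nozzle 0.54 [0.5579 0.252  0.0498] [252. 204.]
shallow_cup 0.97 [0.5691 0.1003 0.2016] [302. 193.]
beaker_rim 0.9 [ 0.5409 -0.2558  0.0778] [431. 208.]
mortar 0.95 [ 0.448  -0.0846  0.0036] [368. 242.]
amber_jar 0.94 [ 0.6307 -0.0819  0.0004] [366. 181.]
```

View images.

View pics/scene0.png

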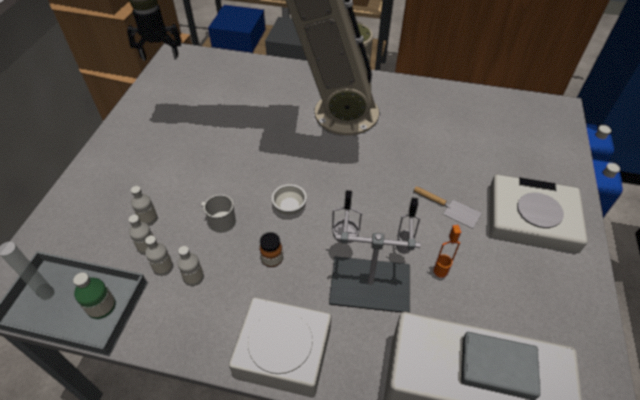

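View pics/top0.png

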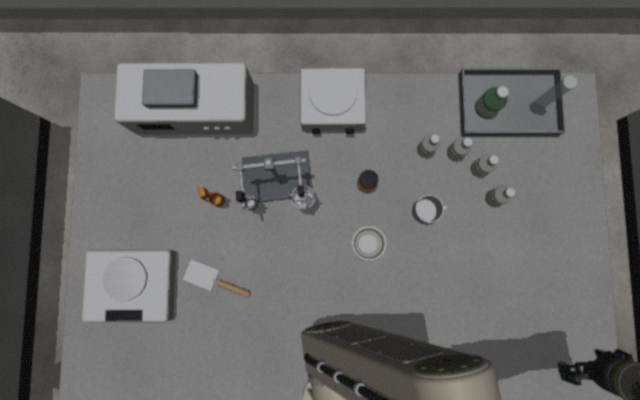

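Run:
```python
from h import *
np.set_printoptions(precision=4,suppress=True)
out=[]
for n,(x,y) in(("scene",(310,175)),("top",(180,140))):
    im=manip.get_image(n);C=cloud(im)
    out.append(cv2.resize(im["color"][y:y+110,x:x+160,::-1],(800,550),interpolation=cv2.INTER_CUBIC)[:, :])
    V=im["range_z"]>0
    dark=im["color"].max(-1)<60
    for nm,c in(("gripL",(.553,.252)),("gripR",(.5685,.103))):
        m=V&dark&(np.hypot(C[...,0]-c[0],C[...,1]-c[1])<.035)&(C[...,2]>.2)&(C[...,2]<.27)
        p=C[m];print(n,nm,len(p),p.mean(0),p.min(0),p.max(0))
        t=p[p[:,2]>.245]
        if len(t):print('  top',len(t),t.mean(0),t.min(0),t.max(0))
    m=V&(abs(C[...,2]-.196)<.012)&(abs(C[...,0]-.64)<.03)&(abs(C[...,1]-.187)<.11)
    p=C[m];print("bar",len(p),p.mean(0),p.min(0),p.max(0)); q=p-p.mean(0);u=np.linalg.svd(q[:,:2],full_matrices=False)[2][0];print(" ang",np.degrees(np.arctan2(-u[0],u[1])))
    m=V&(abs(C[...,2]-.075)<.006)&(np.hypot(C[...,0]-.54,C[...,1]+.253)<.06)
    p=C[m];(cx,cy),r=cv2.minEnclosingCircle(p[:,:2].astype(np.float32));print("rim",len(p),cx,cy,r,p.mean(0))
    A=np.c_[2*p[:,:2],np.ones(len(p))];s=np.linalg.lstsq(A,(p[:,:2]**2).sum(1),rcond=None)[0];print("fit",s[:2],np.sqrt(s[2]+s[0]**2+s[1]**2))
cv2.imwrite("pics/crop.png",cv2.resize(np.vstack(out),(436,600)))
cv2.imwrite("pics/cropS.png",out[0])
```

```text
scene gripL 124 [0.5644 0.2533 0.2395] [0.5479 0.2464 0.2117] [0.5713 0.2607 0.2577]
  top 57 [0.5608 0.2534 0.2523] [0.5479 0.2465 0.2456] [0.5689 0.2607 0.2577]
scene gripR 102 [0.5771 0.1052 0.239 ] [0.5598 0.0983 0.2078] [0.5833 0.1119 0.2566]
  top 46 [0.5731 0.1049 0.252 ] [0.5598 0.0983 0.2458] [0.5827 0.111  0.2566]
bar 562 [0.6468 0.1852 0.2011] [0.6108 0.095  0.1861] [0.6655 0.2828 0.208 ]
 ang 4.12541794339599
rim 190 0.5419366359710693 -0.25406986474990845 0.044957637786865234 [ 0.5408 -0.2528  0.0742]
fit [ 0.5413 -0.2507] 0.038550022475901884
top gripL 83 [0.5549 0.248  0.2438] [0.5447 0.2424 0.2114] [0.5669 0.2579 0.2562]
  top 56 [0.5558 0.2497 0.2519] [0.5447 0.2429 0.247 ] [0.5655 0.2579 0.2562]
top gripR 59 [0.5677 0.1008 0.2495] [0.5569 0.0947 0.2267] [0.5796 0.1073 0.2576]
  top 54 [0.5687 0.101  0.2508] [0.5572 0.0947 0.2454] [0.5796 0.1073 0.2576]
bar 433 [0.6407 0.1813 0.2017] [0.6106 0.0923 0.1891] [0.6621 0.2798 0.208 ]
 ang 4.30579943665526
rim 132 0.5396338105201721 -0.2566527724266052 0.04381284490227699 [ 0.5418 -0.2595  0.075 ]
fit [ 0.54   -0.2541] 0.03871369816845652
```

View pics/cropS.png

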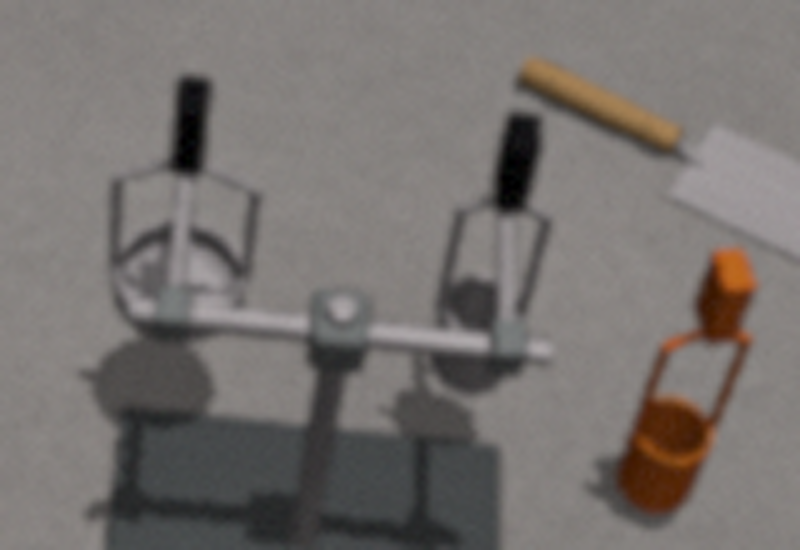

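Candidates in the scene picture are (413,205), a deep narrow steel cup on the left hook; (348,200), the wide shallow cup; and (455,235), the orange look-alike on the bench. I choose (413,205), and the crop confirms it. The beaker is at (220,212).

Target grip is about (0.557, 0.251, 0.232) with stand yaw about 5°. I'm moving there in stages, high above the bench.

>>> servo_tool(series="0.06 -0.02 -0.05 0 0 -0.05; 0.2 -0.08 -0.15 0 0 -0.15; 0.36 -0.14 -0.25 0 0 -0.26; 0.52 -0.2 -0.35 0 0 -0.37; 0.68 -0.26 -0.4 0 0 -0.48; 0.82 -0.31 -0.4 0 0 -0.58; 0.9 -0.34 -0.4 0 0 -0.65; 0.92 -0.35 -0.4 0 0 -0.67", fingers=1)

```text
time_s: 2.2
eef_pos: [0.4017, -0.3685, 0.37]
orientation: [[0.219, 0.976, 0.0], [0.976, -0.219, -0.0], [-0.0, 0.0, -1.0]]
contact_force: [-0.9, 0.2, 0.8]
gripper_width: 0.0852
finger_force: 0.0
```

```bash
cat > d.py <<'E'
import sys
from h import *
from scipy.spatial.transform import Rotation as R
np.set_printoptions(precision=4,suppress=True)
def go(p,head):
    s=manip.read_state();Rt=np.array(s["orientation"]);a=np.radians(head)
    T=np.array([[np.cos(a),np.sin(a),0],[np.sin(a),-np.cos(a),0],[0,0,-1]])
    print("t",s["time_s"],"pos",s["eef_pos"],"head",np.degrees(np.arctan2(Rt[1,0],Rt[0,0])),"q",np.round(s["joint_pos"],1),"w",s["gripper_width"])
    print("F",s["contact_force"],s["torque"],"ff",s["finger_force"])
    print("shares",Rt.T@(np.array(p)-s["eef_pos"])/.3,R.from_matrix(Rt.T@T).as_rotvec()/(np.pi/2))
if __name__=="__main__": go([float(v) for v in sys.argv[1:4]],float(sys.argv[4]))
E
python3 d.py .48 -.08 .37 130
```

```text
t 2.2 pos [ 0.4017 -0.3685  0.37  ] head 77.37612365570062 q [-51.   14.5  14.7  90.2  -0.   51.7] w 0.08521460313465092
F [-0.8513  0.1729  0.792 ] [-0.0106  0.0706  0.0351] ff 0.0
shares [0.9955 0.0444 0.    ] [ 0.      0.0001 -0.5847]
```

>>> servo_tool(series="0.06 0 0 0 0 -0.04; 0.2 0.01 0 0 0 -0.12; 0.36 0.01 0 0 0 -0.22; 0.52 0.02 0 0 0 -0.32; 0.68 0.03 0 0 0 -0.42; 0.82 0.04 0 0 0 -0.5; 0.94 0.04 0 0 0 -0.56; 0.99 0.04 0 0 0 -0.58")

```text
time_s: 3.2
eef_pos: [0.4777, -0.0813, 0.3702]
orientation: [[-0.637, 0.771, 0.0], [0.771, 0.637, -0.0], [-0.0, -0.0, -1.0]]
contact_force: [-0.0, -0.1, -0.6]
gripper_width: 0.0853
finger_force: 0.0
```

```bash
python3 d.py .54 .2 .37 185
```

```text
t 3.2 pos [ 0.4777 -0.0813  0.3702] head 129.54423959246503 q [-19.2   7.4   5.9  88.5  -0.   31.3] w 0.08528153737394499
F [-0.0416 -0.0609 -0.6442] [ 0.0319 -0.0812  0.0131] ff 0.0
shares [0.5907 0.7572 0.0005] [-0.0001  0.0001 -0.6162]
```

>>> servo_tool(series="0.04 0.04 0 0 0 -0.04; 0.12 0.15 0 0 0 -0.13; 0.22 0.28 0 0 0 -0.23; 0.32 0.42 0 0 0 -0.34; 0.42 0.55 0 0 0 -0.44; 0.52 0.67 0 0 0 -0.54; 0.57 0.74 0 0 0 -0.6; 0.59 0.76 0 0 0 -0.616; 0.59 0.76 0 0 0 -0.616")

```text
time_s: 4.32
eef_pos: [0.542, 0.1984, 0.3697]
orientation: [[-0.997, -0.083, -0.001], [-0.083, 0.997, -0.001], [0.001, -0.001, -1.0]]
contact_force: [-0.9, 0.1, 0.1]
gripper_width: 0.0856
finger_force: 0.0
```

```bash
python3 - <<'E'
from h import *
np.set_printoptions(precision=4,suppress=True)
for n in("scene","top"):
    im=manip.get_image(n);C=cloud(im)
    for t in("deep_cup_grip","deep_cup","deep_cup_nozzle","hook_left"):
        print(n,t,[(round(r["confidence"],2),w(im,r["position"])) for r in manip.landmark_of(t,im)[:2]])
    im["color"];dark=im["color"].max(-1)<60
    m=(im["range_z"]>0)&dark&(np.hypot(C[...,0]-.556,C[...,1]-.251)<.03)&(C[...,2]>.2)&(C[...,2]<.262);p=C[m]
    if len(p):
        print(len(p),np.percentile(p,[3,50,97],axis=0))
        # axis slope: y per z on side points
        if n=="scene":
            print("per-z", [(z,p[abs(p[:,2]-z)<.004].mean(0)) for z in(.215,.225,.235,.245)])
E
python3 d.py .557 .251 .30 185
```

```text
scene deep_cup_grip [(0.92, array([0.5665, 0.3605, 0.1857])), (0.7, array([0.5543, 0.2532, 0.2341]))]
scene deep_cup [(0.78, array([0.5548, 0.2485, 0.2033])), (0.64, array([0.5693, 0.3586, 0.153 ]))]
scene deep_cup_nozzle [(0.77, array([ 0.5724,  0.3544, -0.0016])), (0.65, array([0.5591, 0.2533, 0.0525]))]
scene hook_left [(0.93, array([0.5459, 0.2514, 0.1995])), (0.35, array([0.5521, 0.253 , 0.2309]))]
117 [[0.5492 0.247  0.2145]
 [0.5676 0.253  0.2432]
 [0.5709 0.2598 0.2549]]
per-z [(0.215, array([0.5679, 0.253 , 0.2154])), (0.225, array([0.5684, 0.2543, 0.225 ])), (0.235, array([0.5671, 0.2521, 0.2352])), (0.245, array([0.5657, 0.2526, 0.2456]))]
top deep_cup_grip [(0.51, array([0.5598, 0.2474, 0.2343]))]
top deep_cup [(0.57, array([0.555 , 0.2542, 0.2054]))]
top deep_cup_nozzle [(0.37, array([0.5577, 0.2505, 0.0488]))]
top hook_left []
t 4.825 pos [0.5421 0.1985 0.3701] head -175.20650982616422 q [12.2 18.4 20.  91.6 -0.   7.4] w 0.08544034136914426
F [-0.3478 -0.5795  0.6507] [ 0.0037 -0.0176 -0.0803] ff 0.0
shares [-0.0642  0.1702  0.2336] [-0.0001  0.0001 -0.0023]
```

>>> servo_tool(series="-0.02 0.05 0 0 0 0; -0.05 0.13 0.02 0 0 0; -0.061 0.172 0.06 0 0 0; -0.061 0.172 0.14 0 0 0; -0.061 0.172 0.22 0 0 0; -0.061 0.172 0.3 0 0 0; -0.061 0.172 0.37 0 0 0; -0.061 0.172 0.42 0 0 0; -0.061 0.172 0.45 0 0 0; -0.061 0.172 0.46 0 0 0; -0.061 0.172 0.46 0 0 0")

```text
time_s: 6.2
eef_pos: [0.5562, 0.2519, 0.2324]
orientation: [[-0.996, -0.084, 0.001], [-0.084, 0.996, 0.0], [-0.001, 0.0, -1.0]]
contact_force: [-0.7, -0.6, -0.8]
gripper_width: 0.0857
finger_force: 0.0
```

```bash
python3 - <<'E'
from h import *
im=manip.get_image("scene");cv2.imwrite("pics/s2.png",cv2.resize(im["color"][140:260,340:500,::-1],(800,600),interpolation=cv2.INTER_CUBIC))
E
python3 d.py .556 .2515 .232 185
```

```text
t 6.25 pos [0.5563 0.2519 0.2326] head -175.1718129682863 q [16.8 22.2  6.3 74.  -0.  12. ] w 0.08561267277030671
F [ 0.0429 -0.1724  0.1818] [-0.04    0.0101 -0.0574] ff 0.0
shares [ 0.0012 -0.0013  0.0021] [ 0.0001  0.0007 -0.0019]
```

View pics/s2.png

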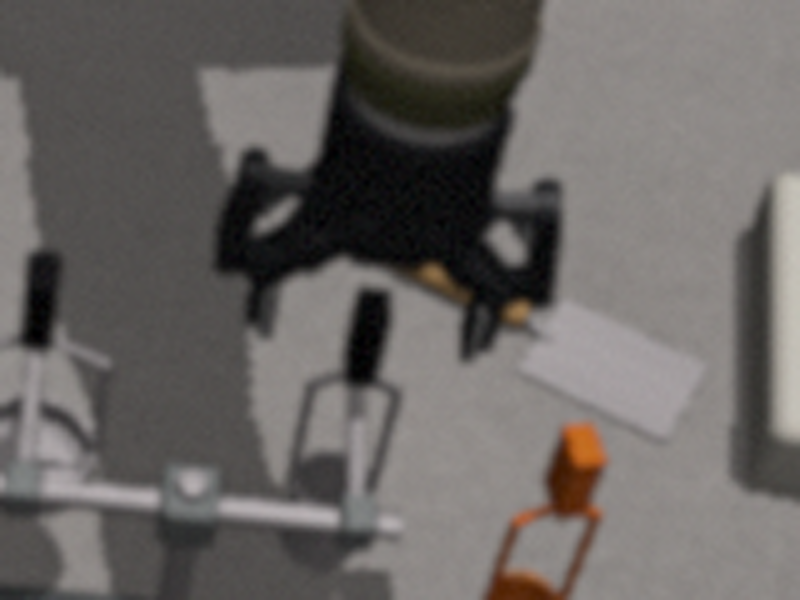

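The fingers straddle the grip, at about (370,330) in the crop, and it is centred between them. Closing now.

>>> servo_tool(series="0 0 0 0 0 0; 0 0 0 0 0 0; 0 0 0 0 0 0; 0 0 0 0 0 0; 0 0 0 0 0 0; 0 0 0 0 0 0; 0 0 0 0 0 0; 0 0 0 0 0 0; 0 0 0 0 0 0; 0 0 0 0 0 0", fingers=-1)

```text
time_s: 7.5
eef_pos: [0.5561, 0.2521, 0.2321]
orientation: [[-0.996, -0.084, 0.0], [-0.084, 0.996, 0.001], [-0.0, 0.001, -1.0]]
contact_force: [0.2, 5.2, 0.3]
gripper_width: 0.0152
finger_force: 59.3
```

>>> servo_tool(series="0 0 -0.01 0 0 0; 0 0 -0.03 0 0 0; 0 0 -0.05 0 0 0; 0 0 -0.07 0 0 0; 0 0 -0.09 0 0 0; 0 0 -0.11 0 0 0; 0 0 -0.12 0 0 0; 0 0 -0.12 0 0 0")

```text
time_s: 8.5
eef_pos: [0.5561, 0.2519, 0.2682]
orientation: [[-0.996, -0.084, 0.0], [-0.084, 0.996, -0.0], [-0.0, -0.0, -1.0]]
contact_force: [0.7, 0.4, -1.4]
gripper_width: 0.0155
finger_force: 59.0
```

```bash
python3 - <<'E'
from h import *
im=manip.get_image("scene");cv2.imwrite("pics/s3.png",cv2.resize(im["color"][140:260,340:500,::-1],(800,600),interpolation=cv2.INTER_CUBIC))
E
python3 d.py .456 .243 .268 185
```

```text
t 8.55 pos [0.556  0.2518 0.2679] head -175.16987782593247 q [16.8 21.8 10.6 78.8 -0.  12. ] w 0.015182385356858496
F [ 0.0244  1.4648 -1.968 ] [ 0.0176 -0.0002 -0.0245] ff 58.96353900432587
shares [ 0.3346 -0.0012 -0.0002] [-0.0001  0.     -0.0019]
```

View pics/s3.png

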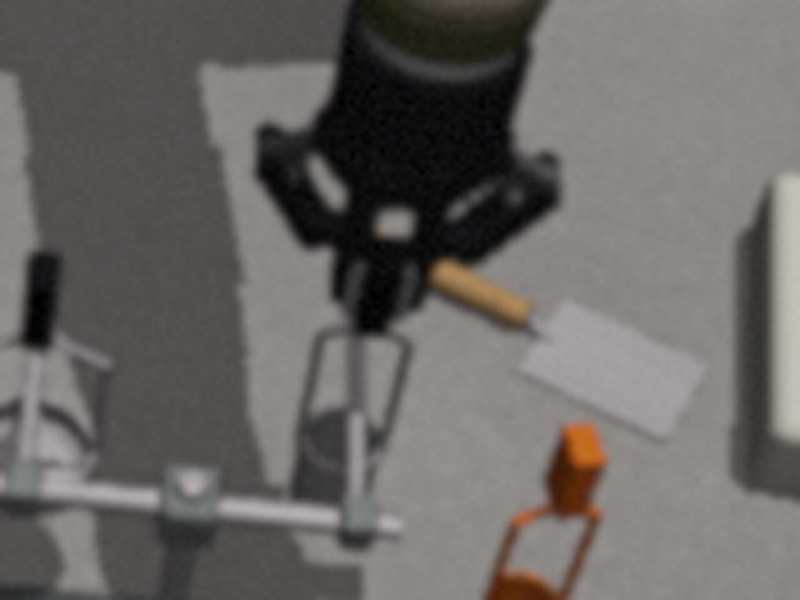

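The cup is lifted about 35 mm, with its bail at (360,340) clear above the hook. Next I draw it out along the stand's −x.

>>> servo_tool(series="0.01 0 0 0 0 0; 0.03 0 0 0 0 0; 0.07 0 0 0 0 0; 0.12 0 0 0 0 0; 0.17 0 0 0 0 0; 0.22 0 0 0 0 0; 0.27 0 0 0 0 0; 0.32 0 -0.02 0 0 0; 0.36 0 -0.06 0 0 0; 0.39 0 -0.11 0 0 0; 0.4 0 -0.14 0 0 0; 0.4 0 -0.15 0 0 0")

```text
time_s: 10.05
eef_pos: [0.4369, 0.2419, 0.3141]
orientation: [[-0.996, -0.084, 0.002], [-0.084, 0.996, 0.001], [-0.002, 0.0, -1.0]]
contact_force: [-0.1, 0.7, -3.4]
gripper_width: 0.0154
finger_force: 58.9
```

```bash
python3 d.py .44 0.0 .34 158; python3 -c "
from h import *
im=manip.get_image('scene');np.set_printoptions(precision=4,suppress=True)
for t in('deep_cup_nozzle','shallow_cup','beaker_rim'):print(t,[(round(r['confidence'],2),w(im,r['position'])) for r in manip.landmark_of(t,im)[:2]])"
```

```text
t 10.05 pos [0.4369 0.2419 0.3141] head -175.16833003405085 q [19.8  8.8 -0.3 80.8 -0.  14.9] w 0.015416402012061904
F [-0.1404  0.6508 -3.4164] [ 0.035   0.0625 -0.0179] ff 58.935272097587585
shares [ 0.0576 -0.8043 -0.0867] [0.0006 0.0012 0.2981]
deep_cup_nozzle [(0.84, array([0.5708, 0.3577, 0.0009])), (0.79, array([0.4394, 0.2425, 0.1345]))]
shallow_cup [(0.68, array([0.5686, 0.1039, 0.2   ]))]
beaker_rim [(0.58, array([ 0.5401, -0.2539,  0.078 ])), (0.4, array([0.4383, 0.2434, 0.1335]))]
```

>>> servo_tool(series="0 -0.02 -0.02 0 0 0.01; 0.01 -0.07 -0.05 0 0 0.03; 0.01 -0.14 -0.08 0 0 0.05; 0.02 -0.23 -0.09 0 0 0.08; 0.02 -0.32 -0.09 0 0 0.12; 0.03 -0.41 -0.09 0 0 0.16; 0.04 -0.5 -0.09 0 0 0.2; 0.04 -0.59 -0.09 0 0 0.23; 0.05 -0.67 -0.09 0 0 0.26; 0.05 -0.74 -0.09 0 0 0.28; 0.06 -0.79 -0.09 0 0 0.295; 0.06 -0.8 -0.09 0 0 0.3")

```text
time_s: 11.75
eef_pos: [0.4383, 0.0, 0.3403]
orientation: [[-0.925, 0.38, 0.0], [0.38, 0.925, -0.0], [-0.0, -0.0, -1.0]]
contact_force: [-0.2, -0.6, -2.1]
gripper_width: 0.0155
finger_force: 59.0
```

```bash
python3 d.py .54 -.253 .34 133
```

```text
t 11.75 pos [0.4383 0.     0.3403] head 157.6812786232227 q [-10.5   2.   -4.3  83.8  -0.   11.8] w 0.01553911682619359
F [-0.1955 -0.5712 -2.0833] [-0.0122  0.0154 -0.0206] ff 59.049668312072754
shares [-0.6338 -0.6516  0.0011] [0.     0.0001 0.2742]
```

>>> servo_tool(series="-0.01 -0.02 0 0 0 0.01; -0.05 -0.06 0 0 0 0.03; -0.1 -0.11 0 0 0 0.05; -0.17 -0.18 0 0 0 0.08; -0.25 -0.26 0 0 0 0.11; -0.33 -0.34 0 0 0 0.14; -0.41 -0.42 0 0 0 0.17; -0.48 -0.5 0 0 0 0.2; -0.55 -0.57 0 0 0 0.23; -0.6 -0.62 0 0 0 0.25; -0.63 -0.645 0 0 0 0.27; -0.634 -0.652 0 0 0 0.274")

```text
time_s: 13.25
eef_pos: [0.5413, -0.2525, 0.3394]
orientation: [[-0.683, 0.73, -0.001], [0.73, 0.683, 0.0], [0.001, -0.0, -1.0]]
contact_force: [-0.4, 0.3, -2.2]
gripper_width: 0.0152
finger_force: 59.0
```

>>> servo_tool(series="0 0 0 0 0 0; 0 0 0 0 0 0; 0 0 0 0 0 0; 0 0 0 0 0 0")

```text
time_s: 13.75
eef_pos: [0.541, -0.2515, 0.3403]
orientation: [[-0.685, 0.729, 0.0], [0.729, 0.685, -0.0], [-0.0, 0.0, -1.0]]
contact_force: [-0.1, 0.1, -2.3]
gripper_width: 0.0154
finger_force: 59.0
```

```bash
cat > m.py <<'E'
from h import *
np.set_printoptions(precision=4,suppress=True)
e=np.array(manip.read_state()["eef_pos"]);print(e)
for n in("scene","top"):
    im=manip.get_image(n);C=cloud(im);V=im["range_z"]>0
    for t in('deep_cup_nozzle','deep_cup','deep_cup_grip','beaker_rim','beaker'):print(n,t,[(round(r['confidence'],2),w(im,r['position'])) for r in manip.landmark_of(t,im)[:3] if np.hypot(*(w(im,r['position'])-e)[:2])<.06])
    m=V&(abs(C[...,2]-.075)<.005)&(np.hypot(C[...,0]-.54,C[...,1]+.253)<.055)
    p=C[m]
    if len(p)>10:
        A=np.c_[2*p[:,:2],np.ones(len(p))];s=np.linalg.lstsq(A,(p[:,:2]**2).sum(1),rcond=None)[0];print("rimfit",len(p),s[:2],np.sqrt(s[2]+s[0]**2+s[1]**2))
    # cup wall: fit 40mm cylinder slices from visible side
    for z in(e[2]-.165,e[2]-.15,e[2]-.135,e[2]-.12):
        p=C[V&(abs(C[...,2]-z)<.006)&(np.hypot(C[...,0]-e[0],C[...,1]-e[1])<.04)]
        if len(p)>8:
            from scipy.optimize import least_squares
            r=least_squares(lambda c:np.hypot(p[:,0]-c[0],p[:,1]-c[1])-.02,e[:2],loss="soft_l1",f_scale=.002);print(n,"cup z",round(z,3),len(p),r.x)
    cv2.imwrite(f"pics/{n}_m.png",im["color"][...,::-1])
E
python3 m.py; python3 d.py .54 -.253 .286 133
```

```text
[ 0.541  -0.2515  0.3403]
scene deep_cup_nozzle [(0.56, array([ 0.5433, -0.2504,  0.1608])), (0.39, array([ 0.537 , -0.2538,  0.3407]))]
scene deep_cup [(0.76, array([ 0.537 , -0.2573,  0.3108]))]
scene deep_cup_grip [(0.64, array([ 0.535 , -0.2504,  0.3406]))]
scene beaker_rim [(0.79, array([ 0.5447, -0.2543,  0.0778]))]
scene beaker [(0.71, array([ 0.5389, -0.2523,  0.0026])), (0.37, array([ 0.5404, -0.248 ,  0.341 ]))]
rimfit 165 [ 0.5412 -0.2506] 0.03867172552320475
scene cup z 0.175 27 [ 0.5392 -0.251 ]
scene cup z 0.19 56 [ 0.5406 -0.2506]
scene cup z 0.205 86 [ 0.5411 -0.2501]
scene cup z 0.22 116 [ 0.5413 -0.2499]
top deep_cup_nozzle [(0.9, array([ 0.5435, -0.2563,  0.1589]))]
top deep_cup [(0.57, array([ 0.542 , -0.2524,  0.3121]))]
top deep_cup_grip [(0.73, array([ 0.5432, -0.2559,  0.3411])), (0.62, array([ 0.5402, -0.2536,  0.3079]))]
top beaker_rim [(0.68, array([ 0.5415, -0.2529,  0.0775]))]
top beaker [(0.81, array([ 0.5412, -0.2509,  0.0011])), (0.68, array([ 0.5435, -0.256 ,  0.3432]))]
rimfit 80 [ 0.5403 -0.2534] 0.0384383279056006
top cup z 0.175 56 [ 0.5363 -0.2498]
top cup z 0.19 40 [ 0.5401 -0.2523]
top cup z 0.205 34 [ 0.541  -0.2524]
top cup z 0.22 66 [ 0.5417 -0.2536]
t 14.35 pos [ 0.541  -0.2519  0.34  ] head 133.16866019250682 q [-32.7  20.4  18.5  88.2  -0.   14.2] w 0.015127981062748947
F [-0.7232  0.4188 -1.5788] [-0.0277 -0.0357 -0.0766] ff 59.030801653862
shares [-0.0004 -0.0049  0.1799] [-0.0001  0.      0.0019]
```

>>> servo_tool(series="0 0 0.01 0 0 0; 0 0 0.03 0 0 0; 0 0 0.06 0 0 0; 0 0 0.09 0 0 0; 0 0 0.12 0 0 0; 0 0 0.15 0 0 0; 0 0 0.17 0 0 0; 0 0 0.18 0 0 0; 0 0 0.18 0 0 0; 0 0 0.18 0 0 0; 0 0 0.18 0 0 0; 0 0 0.18 0 0 0")

```text
time_s: 15.85
eef_pos: [0.5411, -0.2519, 0.2862]
orientation: [[-0.684, 0.729, 0.0], [0.729, 0.684, -0.0], [-0.0, 0.0, -1.0]]
contact_force: [-1.0, 0.7, -1.8]
gripper_width: 0.0153
finger_force: 59.0
```

```bash
python3 m.py
python3 - <<'E'
from h import *
a=cv2.imread("pics/scene_m.png")[120:300,130:440]
cv2.imwrite("pics/final.png",cv2.resize(a,(800,464),interpolation=cv2.INTER_CUBIC))
E
```

```text
[ 0.5411 -0.2519  0.2862]
scene deep_cup_nozzle [(0.74, array([ 0.5403, -0.2541,  0.1052]))]
scene deep_cup [(0.8, array([ 0.5411, -0.255 ,  0.2551])), (0.42, array([ 0.537 , -0.2507,  0.288 ]))]
scene deep_cup_grip [(0.69, array([ 0.5378, -0.2511,  0.2891]))]
scene beaker_rim [(0.79, array([ 0.5389, -0.2531,  0.0773]))]
scene beaker [(0.56, array([ 0.5386, -0.2534,  0.0022]))]
rimfit 136 [ 0.5405 -0.251 ] 0.038879047006984115
scene cup z 0.121 23 [ 0.5398 -0.2518]
scene cup z 0.136 48 [ 0.5406 -0.251 ]
scene cup z 0.151 77 [ 0.5413 -0.2499]
scene cup z 0.166 101 [ 0.5417 -0.2502]
top deep_cup_nozzle [(0.68, array([ 0.5401, -0.2568,  0.103 ]))]
top deep_cup [(0.55, array([ 0.5419, -0.2515,  0.2574]))]
top deep_cup_grip [(0.87, array([ 0.5452, -0.2564,  0.2894]))]
top beaker_rim []
top beaker [(0.93, array([ 0.5399, -0.2485, -0.0011]))]
rimfit 83 [ 0.5405 -0.2543] 0.03882565269053291
top cup z 0.121 58 [ 0.5378 -0.2488]
top cup z 0.136 29 [ 0.5405 -0.2529]
top cup z 0.151 33 [ 0.5406 -0.2524]
top cup z 0.166 54 [ 0.5418 -0.254 ]
```

View pics/final.png

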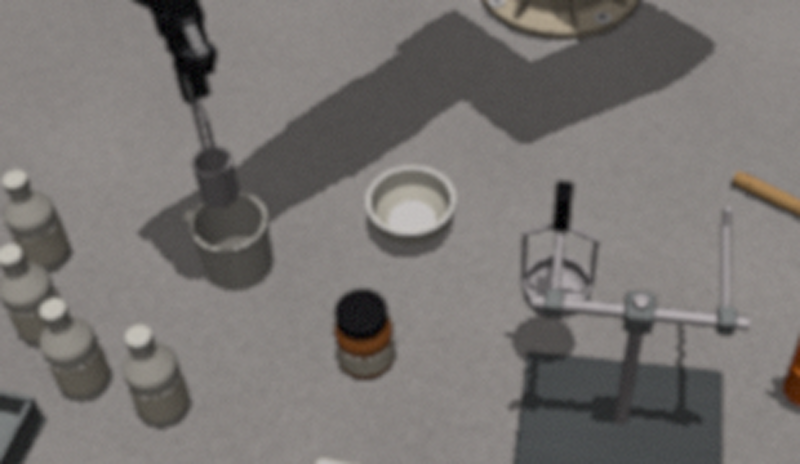

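The crop shows the cup held at (215,180) above the beaker at (235,240). The shallow cup still hangs at (560,260), and the mortar and jar are standing. Handing in.

```bash
python3 -c "
from plant import manip
print(manip.hand_in())"
```

```text
the job is handed in; nothing more can be done
None
```

I lifted the deep cup off the left hook and handed the job in at about 16 s, with the cup held level over the middle of the beaker. Its nozzle is about 3 cm above the rim and within a few millimetres of centre. The beaker, the other cup, the jar and the mortar were undisturbed in the last picture.

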